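# Bin the cracked gearbox housing, then pump the bar clamp onto the glued one

### The arm

A 6-joint arm with a two-finger parallel gripper is mounted at the origin on the work surface. World frame = base frame: x ahead of the robot, y to its left, z up, the work surface at z = 0. Lengths are in mm, angles in rad, forces in N, time in s.
With the tool pointing down it reaches from about 350 to 775 mm from the base axis. Payload 5.5 kg.
Tool frame: the origin (TCP) lies on the centre line of the jaws, within the pads' length; the fingertips stand 14 mm ahead of it and the grasp point (between the pads) lies 5 mm behind it (manip.tcp_to_tips is the distance from the TCP to the fingertips, in mm); z points along the fingers, y is the line along which they close (so a half turn about z gives the same grasp; the last joint's range is limited). The gripper opens to 85 mm and grips with 20 to 120 N. Pads are 22 mm wide; open, the fingers measure 114 mm over their backs; the gripper's body (76 mm by 85 mm) begins 54 mm behind the grasp point. The pads swing forward as they close: fully open they stand 13 mm farther back than shut.
Start: joints at [-1.427, 0.313, 0.046, 1.304, 0, 1.431], TCP at [160.998, -552.042, 245.323] pointing down, gripper open.
Joint ranges: [-2.76, 2.76], [-0.86, 1.69], [-1.03, 1.26], [-2.2, 2.34], [-1.47, 1.5], [-3.14, 3.14]. Speed limits (rad/s): [2.57, 2.57, 3.14, 3.14, 3.14, 3.14].

### API

Orientations are given as a rotation vector (axis times angle).
In Python, from rig import manip gives the robot as it stands.
- The arm moves only by the shell command python3 -m inch 'ROWS' [FORCE]. ROWS is JSON, a list of rows, each an object of numbers: "dx", "dy", "dz": the shift along the world's x, y, z in cm; "yaw": the turn about the world's z in rad; "hand": the gripper's target within -1 to 1 (shut at 1, half-way at 0, fully open at -1). In form: [{"dx": .., "dy": .., "dz": .., "yaw": .., "hand": ..}, ...]. A call has 1 to 20 rows; each row shifts and turns the commanded pose from where the row before left it; what a row does not reach is not made up. A row lasts 1/12 s, in which the tool goes at most 41.7 mm and 7.16 degrees, less where a joint would pass 70% of its speed; a pose out of reach is approached as far as the arm can. A call with a gripper value outside its range is refused whole. The fingers move at their own pace and stop on an object; FORCE is the grip in N (left out, the last holds). Time passes only in rows, so rows that do not move let the fingers close. It gives the time, the measured TCP pose, the force, the opening and the grip force at its end, in the units of the state.
- manip.observe(): the state, without advancing time (a new reading comes with each control period).
- manip.snapshot(name): name is "scene" or "top"; returns the picture (420x560x3 uint8, red, green, blue); there is no depth.
- manip.get_calibration(name): a dict with "fov_y" (degrees; the focal length in pixels is half the picture's height over the tangent of half this angle, whatever the lens; pixels are square), "cx", "cy" (the principal point, pixels), "dist_coeffs" ([k1, k2, p1, p2, k3] as OpenCV has them; the pictures are not rectified), "position" and "rotation" of the camera in the world. Camera axes: x right, y up, looking along -z (the intrinsics and any distortion apply to the point x, -y, -z); pixel columns grow to the right and rows downward; lengths in mm; the calibration is good to about 2 mm. A picture is of the moment at which its call begins. get_calibration takes no time and is no camera call.
- manip.finish_job(): hands the job in; it is judged then, once.
The state is a dict: "t": time; "joints": joint angles; "dq": joint speeds; "effort": joint torques, N m; "tcp_pos": TCP position; "orientation": TCP orientation; "wrist_force": force on the tool from outside, world axes, zero at the start; "wrist_torque": the same for the moment, N m; "gripper_width": finger opening in mm; "grasp_force": force on a finger pad.
Only numpy, scipy, OpenCV 4.12 (cv2) and the standard library are available. Lean on these libraries where they do the work, as an engineer would, in place of code of your own. Each camera call takes 0.05 s, during which the arm holds its last target. There are 200 camera calls.

### The job

Pick the red-topped reject housing off the clamp bed and drop it into the red box. Then pump the orange trigger of the bar clamp until the jaw comes up to the freshly glued green-topped housing and presses it against the fixed steel jaw, with the yellow sprung pad pushed in about half its travel; never bottom the pad, which would crush the housing, do not push the jaw itself, and leave the other things on the table alone. Finish with the gripper still holding the trigger squeezed, as the clamp has no lock of its own.

Things in the scene. Friction and masses are not known exactly. Their poses are not given: they have to be found in the camera images.
- clamp: Bar clamp on a fixed 370 x 70 x 12 mm plate. Origin on the table under the bed's rear end; x (level) is the way the jaw travels when pumped, z up. In this frame, mm: bed top z 30, 50 wide, x 0 to 145; blue housing x -130 to -45, to z 95; fixed blue hand grip x -171 to -125, to z 162; toothed rod at z 50.
- trigger_pivot (a point): Hinge axis of the trigger (parallel to the clamp's y), at (-85, 0, 95) in the clamp frame.
- trigger_grip (a point): Point on the orange trigger paddle to take or push, 85 mm from the pivot and 15 mm below the paddle's upper end. The paddle is 16 mm wide (clamp y) and 12 mm thick and stands up from the pivot; nothing is beside it, so it can be pinched across y from above or pushed from its +x side.
- trigger (a joint): Trigger angle, rad: 0 released (leans 0.3 rad to clamp +x), 0.6 fully squeezed (leans 0.3 rad to -x). Springs back. Takes 2 to 3 N at trigger_grip, 5 to 12 N more once the jaw presses. Squeezing feeds the jaw 45 mm per rad, less up to 6 mm lost while the pawl finds a tooth; on the return the pawl slips and the jaw stays. The gap is 75 to 105 mm: 3 to 6 squeezes.
- jaw (a joint): Travel of the moving jaw along the clamp's x, m, 0 to 0.125. Friction of 3 N keeps it where it is, but with the pad pressed more than 2 mm it slides back when the trigger is let go.
- jaw_head: The moving jaw: blue plate 22 x 50 x 50 mm on the end of the rod, with the rod. Not to be pushed by the robot. Its origin is at the clamp's origin shifted by joint jaw along clamp x.
- pad (a joint): How far the yellow sprung pad is pushed into the moving jaw, m: 0 free (pad front 24 mm ahead of the jaw plate), 0.016 bottomed. Spring 1.5 N per mm: 0.008 is about 12 N on the housing.
- pad_face: The yellow pad, 8 x 40 x 36 mm, in front of the moving jaw. Its origin is not on the pad; see point pad_front.
- pad_front (a point): Centre of the pad's front face, at z 55 in the clamp frame; in clamp x at 4 mm + jaw - pad.
- anvil: Fixed steel jaw 22 x 56 x 58 mm at the far (+x) end of the bed; its face towards the moving jaw is at x 145 in the clamp frame. (Origin at the clamp's origin.)
- block_center (a point): Centre of the good gearbox housing, aluminium with a green top and steel bore rings, 40 (clamp x) x 44 x 45 mm, 140 g, loose on the bed 0 to 4 mm from the fixed jaw. Leave it there; z up.
- block: The same good housing; origin at the centre of its underside, z up.
- reject_center (a point): Centre of the reject housing, aluminium with a red top, 30 (its x) x 36 (its y) x 45 mm (the upper 5 mm is a red lid 5 mm narrower on every side), about 90 g, standing on the bed between pad and good housing, its x nearly along the clamp's x. Grip it across its y (36 mm) from above.
- reject: The same reject housing; origin at the centre of its underside.
- reject_box: Open red box, fixed, 130 (x) x 150 (y) x 65 mm high, walls 4 mm. Origin at the centre of its underside.
- car: Bystander: bare model car chassis 115 x 72 x 36 mm.
- driver_tool: Bystander: screwdriver, 160 mm long, lying.
- coffee: Bystander: white cup, 84 mm across, 95 mm high.
- trigger_paddle: The orange trigger paddle; origin on the pivot, its z axis up along the paddle.
There are look-alikes about, which are no part of the job. Of the things shaped like the reject_box, the red one is meant.

How it is judged:
By the outcome, as a careful person would: the job done as asked, in the order asked, and still so for the second after the job is handed in, while the arm keeps its last pose, push and grip.
It also fails if it takes over 69 s, if anything falls off the work surface, if the arm or the gripper's body presses on something with over 40 N, if the wrist force passes 120 N, or if a joint passes its speed limit or range.

## Working session

There is one attempt and no reset: what is moved stays moved. The work goes in short steps, Python scripts to look and compute and a shell command to move; the robot and the scene stay as the last step left them, time stands still between calls to the robot, and variables do not carry over. Pictures are saved under pics/ and viewed, at most 10 in all, crops included, and the job is handed in when it is done.

```bash
mkdir -p pics
cat > h.py <<'E'
import numpy as np, cv2
from rig import manip
def K(n):
    c=manip.get_calibration(n); f=210/np.tan(np.radians(c["fov_y"])/2)
    return c,np.array([[f,0,c["cx"]],[0,f,c["cy"]],[0,0,1.]]),np.array(c["dist_coeffs"],float),np.array(c["position"],float),rot(c["rotation"])
def rot(r):
    r=np.array(r,float)
    return r if r.shape==(3,3) else cv2.Rodrigues(r)[0]
def ray(n,uv):
    c,k,d,p,R=K(n); q=cv2.undistortPoints(np.array([[uv]],float),k,d)[0,0]
    v=R@np.array([q[0],-q[1],-1]); return p,v/np.linalg.norm(v)
def atz(n,uv,z):
    p,v=ray(n,uv); return p+v*(z-p[2])/v[2]
def tri(uvs,uvt):
    A=np.zeros((3,3));b=np.zeros(3);rs=[ray("scene",uvs),ray("top",uvt)]
    for p,v in rs:
        M=np.eye(3)-np.outer(v,v);A+=M;b+=M@p
    x=np.linalg.solve(A,b); return x,[float(np.linalg.norm((np.eye(3)-np.outer(v,v))@(x-p))) for p,v in rs]
def proj(n,X):
    c,k,d,p,R=K(n); y=R.T@(np.array(X,float)-p); y=np.array([[y[0],-y[1],-y[2]]])
    return cv2.projectPoints(y,np.zeros(3),np.zeros(3),k,d)[0][0,0]
E
python3 - <<'E'
from h import *
for n in("scene","top"):
    im=manip.snapshot(n); cv2.imwrite(f"pics/{n}0.png",im[:,:,::-1]); print(manip.get_calibration(n))
print(manip.observe())
E
```

```text
{'fov_y': 55.52574716497424, 'cx': 280.76226522744383, 'cy': 208.73860567509516, 'dist_coeffs': array([0.0387112, 0.       , 0.       , 0.       , 0.       ]), 'position': array([1186.22153946, -373.82591642,  600.73998328]), 'rotation': array([0.92994208, 0.50473725, 0.92562837])}
{'fov_y': 45.612275377649226, 'cx': 279.0982065814911, 'cy': 206.259722620548, 'dist_coeffs': array([0.01721807, 0.        , 0.        , 0.        , 0.        ]), 'position': array([ 469.39294145,   27.32723294, 1407.68092222]), 'rotation': array([ 0.04601039, -0.06324486, -1.55833935])}
{'t': 0.1, 'joints': array([-1.42659517e+00,  3.13960727e-01,  4.50880609e-02,  1.30360643e+00,
       -2.41192621e-05,  1.43120023e+00]), 'dq': array([ 0.00110182, -0.00151864,  0.00144426,  0.00080663,  0.00113089,
       -0.00095153]), 'effort': array([ 3.94123985e-03, -4.81724203e+01,  2.99245369e+01,  1.26667757e-02,
       -6.58216163e-05,  4.65390031e-06]), 'tcp_pos': array([ 160.9244242 , -551.56599522,  244.47601969]), 'orientation': array([-3.10835155e+00, -4.44055248e-01,  4.39490430e-05]), 'wrist_force': array([ 0.14857858, -0.24151506, -0.12601193]), 'wrist_torque': array([ 0.00935596, -0.00545796,  0.00609684]), 'grasp_force': 0.0, 'gripper_width': 85.32643345377583}
```

View pics/scene0.png

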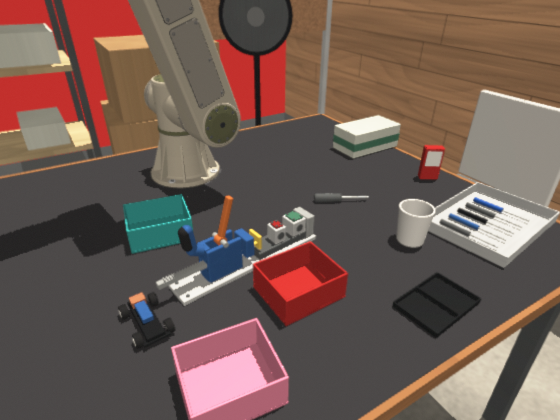

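View pics/top0.png

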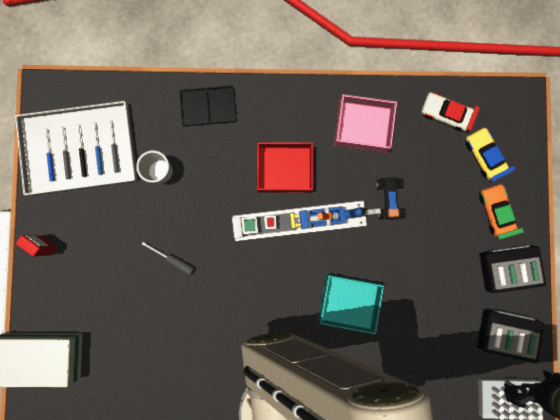

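The scene view shows the clamp around (245,245), with the red-topped part at (277,228), the green-topped part at (296,218) and the trigger top at (226,200). There are three boxes: red at scene (300,282) / top (285,167), pink at (230,370) / (365,122) and teal at (158,222) / (352,303). The red one is meant, by its colour. I'll confirm this in an enlarged crop.

Run:
```python
from h import *
a=cv2.imread("pics/scene0.png")[185:325,150:350]; cv2.imwrite("pics/sc.png",cv2.resize(a,None,fx=4,fy=4,interpolation=cv2.INTER_CUBIC))
a=cv2.imread("pics/top0.png")[135:250,225:385]; cv2.imwrite("pics/tc.png",cv2.resize(a,None,fx=5,fy=5,interpolation=cv2.INTER_CUBIC))
```

```text
(no output)
```

View pics/sc.png

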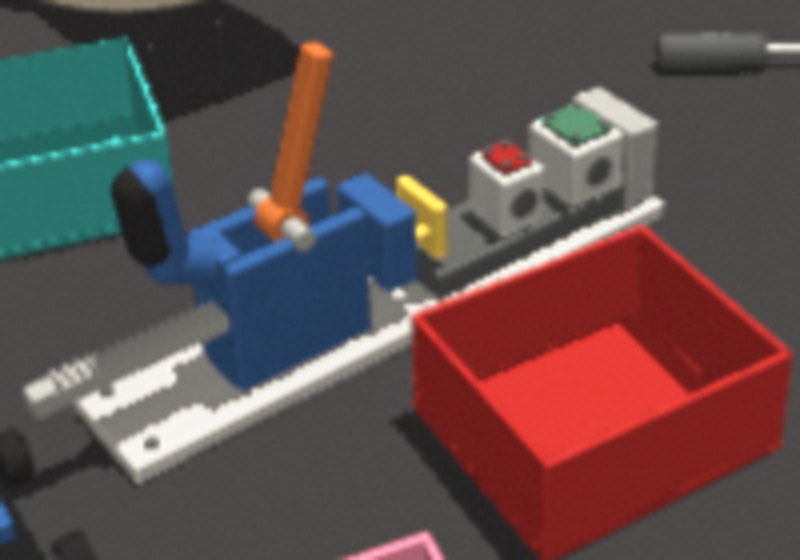

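View pics/tc.png

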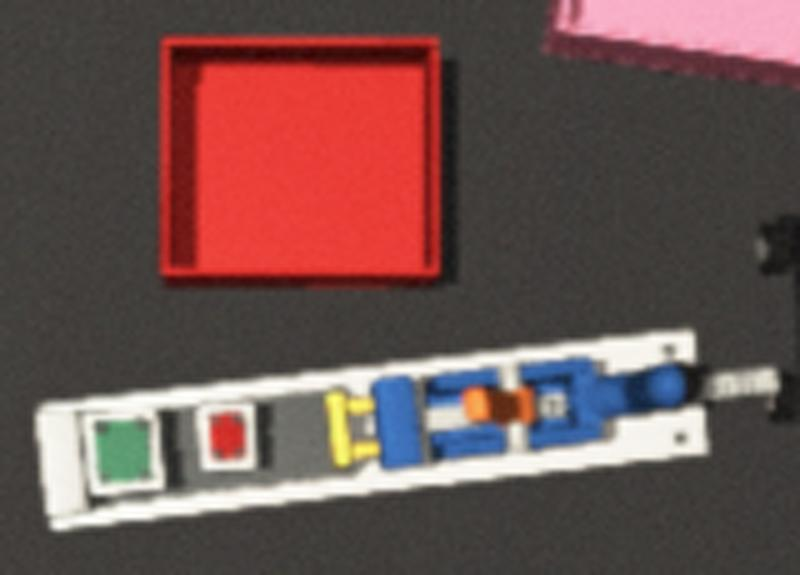

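The crops confirm the red open box beside the clamp, the red-lidded part (scene crop (508,156), top crop (228,437)), the green-lidded part (575,124)/(124,450), and the trigger top at (316,48)/(484,404).

Run:
```python
from h import *
np.set_printoptions(precision=1,suppress=True)
S=lambda x,y:(150+(x+.5)/4-.5,185+(y+.5)/4-.5)
T=lambda x,y:(225+(x+.5)/5-.5,135+(y+.5)/5-.5)
for n,s,t in [("red lid",(508,156),(228,437)),("green",(575,124),(124,450)),("trig top",(316,48),(484,404)),
 ("box1",(645,230),(163,278)),("box2",(788,352),(163,38)),("box3",(547,462),(440,38)),("box4",(415,318),(440,278)),("plate-x+y?",(140,475),(692,330))]:
    print(n,*tri(S(*s),T(*t)))
for c in[(38,405),(692,330),(708,452),(52,528)]: print("plate",atz("top",T(*c),12))
for c in[(196,406),(250,402),(260,468),(205,472)]: print("red body top z75",atz("top",T(*c),70))
for c in[(84,415),(156,408),(164,486),(95,494)]: print("green top",atz("top",T(*c),75))
for c in[(78,403),(88,515)]: print("anvil face",atz("top",T(*c),88))
for c in[(326,394),(334,466)]: print("pad front z73",atz("top",T(*c),73))
```

```text
red lid [520.2  36.7  74.7] [0.2480505698134874, 0.24805056981355236]
green [512.   91.   74.6] [0.9586562693353518, 0.9586562693353206]
trig top [533.7 -88.  192.2] [1.1236032531871571, 1.1236032531870217]
box1 [606.9  73.7  61.2] [1.0294959579230136, 1.0294959579231082]
box2 [735.5  73.2  66.8] [1.7251775275965873, 1.7251775275966272]
box3 [738.2 -75.6  69.4] [0.1418660259255673, 0.14186602592540354]
box4 [608.7 -75.8  63. ] [1.4776148699677782, 1.477614869967849]
plate-x+y? [ 586.3 -222.7    8.6] [0.8663771680799234, 0.8663771680798923]
plate [539.1 143.3  12. ]
plate [ 585.7 -222.9   12. ]
plate [ 517.3 -231.8   12. ]
plate [470.6 134.3  12. ]
red body top z75 [536.7  53.9  70. ]
red body top z75 [539.2  24.9  70. ]
red body top z75 [503.9  19.2  70. ]
red body top z75 [501.4  48.6  70. ]
green top [530.9 113.4  75. ]
green top [535.1  75.1  75. ]
green top [493.6  70.2  75. ]
green top [488.9 106.9  75. ]
anvil face [536.6 115.9  88. ]
anvil face [477.6 109.6  88. ]
pad front z73 [543.8 -15.7  73. ]
pad front z73 [505.3 -20.3  73. ]
```

```bash
python3 -m inch '[{"dx":1.8,"dy":2.94,"yaw":0.07,"hand":-1},{"dx":1.8,"dy":2.94,"yaw":0.07,"hand":-1},{"dx":1.8,"dy":2.94,"yaw":0.07,"hand":-1},{"dx":1.8,"dy":2.94,"yaw":0.07,"hand":-1},{"dx":1.8,"dy":2.94,"yaw":0.07,"hand":-1},{"dx":1.8,"dy":2.94,"yaw":0.07,"hand":-1},{"dx":1.8,"dy":2.94,"yaw":0.07,"hand":-1},{"dx":1.8,"dy":2.94,"yaw":0.07,"hand":-1},{"dx":1.8,"dy":2.94,"yaw":0.07,"hand":-1},{"dx":1.8,"dy":2.94,"yaw":0.07,"hand":-1},{"dx":1.8,"dy":2.94,"yaw":0.07,"hand":-1},{"dx":1.8,"dy":2.94,"yaw":0.07,"hand":-1},{"dx":1.8,"dy":2.94,"yaw":0.07,"hand":-1},{"dx":1.8,"dy":2.94,"yaw":0.07,"hand":-1},{"dx":1.8,"dy":2.94,"yaw":0.07,"hand":-1},{"dx":1.8,"dy":2.94,"yaw":0.07,"hand":-1},{"dx":1.8,"dy":2.94,"yaw":0.07,"hand":-1},{"dx":1.8,"dy":2.94,"yaw":0.07,"hand":-1},{"dx":1.8,"dy":2.94,"yaw":0.07,"hand":-1},{"hand":-1}]' 30
cat > s.py <<'E'
from h import *
np.set_printoptions(precision=2,suppress=True)
o=manip.observe(); R=rot(o["orientation"])
print("t",round(o["t"],2),"tcp",o["tcp_pos"],"yang",np.degrees(np.arctan2(R[1,1],R[0,1])),"z",R[:,2],"F",o["wrist_force"],"w",o["gripper_width"],"g",o["grasp_force"],"j",o["joints"])
E
python3 s.py
```

```text
t 0.1 tcp [ 160.92 -551.57  244.48] yang -73.73960363478561 z [-0.  0. -1.] F [ 0.15 -0.24 -0.13] w 85.32643345377583 g 0.0 j [-1.43  0.31  0.05  1.3  -0.    1.43]invalid input
```

```bash
python3 -m inch '[{"dx":1.8,"dy":2.94,"dz":0,"yaw":0.07,"hand":-1},{"dx":1.8,"dy":2.94,"dz":0,"yaw":0.07,"hand":-1}]' 30; python3 -m inch '[{"dx":1.8,"dy":2.94,"dz":0,"yaw":0.07,"hand":-1}]'
```

```text
t: 0.27
tcp_pos: [196.5, -493.3, 244.1]
orientation: [-3.07, -0.661, -0.0]
wrist_force: [0.8, 0.4, 0.9]
gripper_width: 85.4
grasp_force: 0.0
t: 0.35
tcp_pos: [215.0, -462.7, 244.4]
orientation: [-3.044, -0.77, -0.0]
wrist_force: [1.1, 0.8, 0.2]
gripper_width: 85.7
grasp_force: 0.0
```

```bash
python3 -m inch '[{"dx":1.8,"dy":2.94,"dz":0,"yaw":0.07,"hand":-1},{"dx":1.8,"dy":2.94,"dz":0,"yaw":0.07,"hand":-1},{"dx":1.8,"dy":2.94,"dz":0,"yaw":0.07,"hand":-1},{"dx":1.8,"dy":2.94,"dz":0,"yaw":0.07,"hand":-1},{"dx":1.8,"dy":2.94,"dz":0,"yaw":0.07,"hand":-1},{"dx":1.8,"dy":2.94,"dz":0,"yaw":0.07,"hand":-1},{"dx":1.8,"dy":2.94,"dz":0,"yaw":0.07,"hand":-1},{"dx":1.8,"dy":2.94,"dz":0,"yaw":0.07,"hand":-1},{"dx":1.8,"dy":2.94,"dz":0,"yaw":0.07,"hand":-1},{"dx":1.8,"dy":2.94,"dz":0,"yaw":0.07,"hand":-1},{"dx":1.8,"dy":2.94,"dz":0,"yaw":0.07,"hand":-1},{"dx":1.8,"dy":2.94,"dz":0,"yaw":0.07,"hand":-1},{"dx":1.8,"dy":2.94,"dz":0,"yaw":0.07,"hand":-1},{"dx":1.8,"dy":2.94,"dz":0,"yaw":0.07,"hand":-1},{"dx":1.8,"dy":2.94,"dz":0,"yaw":0.07,"hand":-1},{"dx":1.8,"dy":2.94,"dz":0,"yaw":0.07,"hand":-1},{"dx":1.7,"dy":2.9,"dz":0,"yaw":0.07,"hand":-1},{"dx":0,"dy":0,"dz":0,"yaw":0,"hand":-1}]'; python3 s.py
```

```text
t: 1.85
tcp_pos: [522.0, 39.9, 244.6]
orientation: [-2.083, -2.351, -0.003]
wrist_force: [0.1, 0.2, -1.0]
gripper_width: 85.6
grasp_force: 0.0
t 1.85 tcp [522.05  39.92 244.62] yang 6.936766691672851 z [ 0.  0. -1.] F [ 0.09  0.18 -0.96] w 85.62618288083384 g 0.0 j [-0.08  0.21 -0.09  1.27  0.    1.37]
```

```bash
python3 -m inch '[{"dx":-0.18,"dy":-0.32,"dz":-2.5,"yaw":0,"hand":-1},{"dx":0,"dy":0,"dz":-3,"yaw":0,"hand":-1},{"dx":0,"dy":0,"dz":-3,"yaw":0,"hand":-1},{"dx":0,"dy":0,"dz":-2.5,"yaw":0,"hand":-1},{"dx":0,"dy":0,"dz":-2.5,"yaw":0,"hand":-1},{"dx":0,"dy":0,"dz":-2,"yaw":0,"hand":-1},{"dx":0,"dy":0,"dz":-2,"yaw":0,"hand":-1},{"dx":0,"dy":0,"dz":-1.85,"yaw":0,"hand":-1},{"dx":0,"dy":0,"dz":0,"yaw":0,"hand":-1}]'; python3 s.py
python3 -m inch '[{"dx":0,"dy":0,"dz":0,"yaw":0,"hand":0.3},{"dx":0,"dy":0,"dz":0,"yaw":0,"hand":0.3},{"dx":0,"dy":0,"dz":0,"yaw":0,"hand":0.6},{"dx":0,"dy":0,"dz":0,"yaw":0,"hand":1},{"dx":0,"dy":0,"dz":0,"yaw":0,"hand":1},{"dx":0,"dy":0,"dz":0,"yaw":0,"hand":1},{"dx":0,"dy":0,"dz":0,"yaw":0,"hand":1}]' 30
```

```text
t: 2.6
tcp_pos: [514.8, 32.3, 48.1]
orientation: [-2.09, -2.338, 0.007]
wrist_force: [-0.2, 0.5, -0.1]
gripper_width: 85.3
grasp_force: 0.0
t 2.6 tcp [514.79  32.26  48.11] yang 6.432131849385785 z [-0.01  0.   -1.  ] F [-0.17  0.47 -0.11] w 85.29020131675698 g 0.0 j [-0.09  0.35 -0.42  0.81 -0.    1.37]
t: 3.18
tcp_pos: [519.3, 32.2, 53.3]
orientation: [2.091, 2.341, 0.003]
wrist_force: [-0.6, -0.9, 7.0]
gripper_width: 35.7
grasp_force: 30.3
```

```bash
python3 -m inch '[{"dx":0,"dy":0,"dz":0.5,"yaw":0,"hand":1},{"dx":0,"dy":0,"dz":1,"yaw":0,"hand":1},{"dx":0,"dy":0,"dz":1.5,"yaw":0,"hand":1},{"dx":0,"dy":0,"dz":2,"yaw":0,"hand":1},{"dx":0,"dy":0,"dz":2,"yaw":0,"hand":1},{"dx":0,"dy":0,"dz":2,"yaw":0,"hand":1},{"dx":1,"dy":0,"dz":1,"yaw":0,"hand":1},{"dx":2.0,"dy":-0.4,"dz":0,"yaw":0,"hand":1},{"dx":2.0,"dy":-0.6,"dz":0,"yaw":0,"hand":1},{"dx":2.0,"dy":-0.6,"dz":0,"yaw":0,"hand":1},{"dx":2.0,"dy":-0.6,"dz":0,"yaw":0,"hand":1},{"dx":2.0,"dy":-0.6,"dz":0,"yaw":0,"hand":1},{"dx":2.0,"dy":-0.5,"dz":0,"yaw":0,"hand":1},{"dx":1.5,"dy":0,"dz":0,"yaw":0,"hand":1},{"dx":0.8,"dy":0,"dz":0,"yaw":0,"hand":1},{"dx":0,"dy":0,"dz":0,"yaw":0,"hand":1},{"dx":0,"dy":0,"dz":0,"yaw":0,"hand":1}]'; python3 s.py
```

```text
t: 4.6
tcp_pos: [670.9, -0.6, 151.8]
orientation: [-2.092, -2.343, 0.001]
wrist_force: [0.5, 0.1, -0.5]
gripper_width: 35.4
grasp_force: 30.1
t 4.6 tcp [670.94  -0.61 151.81] yang 6.477333614439531 z [-0.  0. -1.] F [ 0.49  0.06 -0.52] w 35.357986123018065 g 30.147342681884766 j [-0.12  0.54  0.16  1.19 -0.    1.34]
```

```bash
python3 -m inch '[{"dx":0,"dy":0,"dz":-2,"yaw":0,"hand":1},{"dx":0,"dy":0,"dz":-2.5,"yaw":0,"hand":1},{"dx":0,"dy":0,"dz":-2.5,"yaw":0,"hand":1},{"dx":0,"dy":0,"dz":-1.7,"yaw":0,"hand":1},{"dx":0,"dy":0,"dz":-1,"yaw":0,"hand":1},{"dx":0,"dy":0,"dz":0,"yaw":0,"hand":1},{"dx":0,"dy":0,"dz":0,"yaw":0,"hand":1},{"dx":0,"dy":0,"dz":0,"yaw":0,"hand":-0.3},{"dx":0,"dy":0,"dz":0,"yaw":0,"hand":-0.3},{"dx":0,"dy":0,"dz":0,"yaw":0,"hand":-0.3},{"dx":0,"dy":0,"dz":1,"yaw":0,"hand":-0.3},{"dx":0,"dy":0,"dz":2.5,"yaw":0,"hand":-0.3},{"dx":0,"dy":0,"dz":3,"yaw":0,"hand":-0.3},{"dx":0,"dy":0,"dz":3,"yaw":0,"hand":-0.3},{"dx":0,"dy":0,"dz":3.5,"yaw":0,"hand":-0.3},{"dx":0,"dy":0,"dz":3.5,"yaw":0,"hand":-0.3},{"dx":0,"dy":0,"dz":3,"yaw":0,"hand":-0.3},{"dx":0,"dy":0,"dz":0,"yaw":0,"hand":-0.3}]'
python3 - <<'E'
from s import *
im=manip.snapshot("scene")[:,:,::-1]; cv2.imwrite("pics/s1.png",im)
a=im[150:320,150:350]; cv2.imwrite("pics/s1c.png",cv2.resize(a,None,fx=3,fy=3,interpolation=cv2.INTER_CUBIC))
E
```

```text
t: 6.1
tcp_pos: [673.9, -0.9, 259.5]
orientation: [2.085, 2.335, 0.012]
wrist_force: [0.4, -0.2, 1.1]
gripper_width: 56.0
grasp_force: 0.0
t 6.1 tcp [673.93  -0.93 259.49] yang 6.479069472102253 z [ 0.01 -0.   -1.  ] F [ 0.37 -0.16  1.07] w 56.04126534329294 g 0.0 j [-0.12  0.5   0.37  1.42 -0.    1.34]
```

View pics/s1c.png

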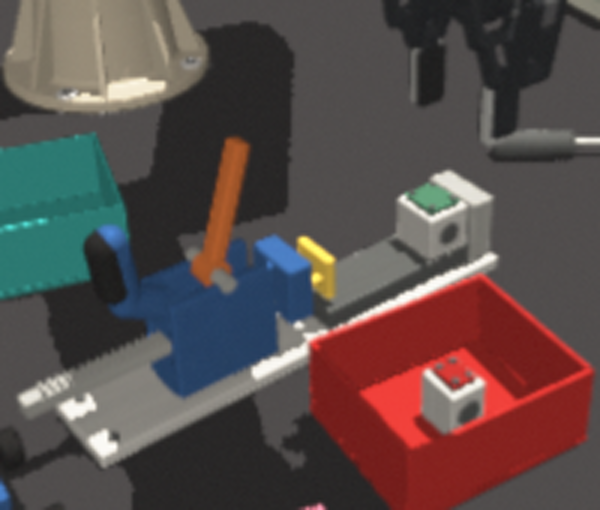

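The reject now stands upright in the red box (crop (452,395)), and the good housing still sits by the steel jaw at (435,220). Next I'll move over the trigger.

```bash
python3 -m inch '[{"dx":-0.7,"dy":-0.45,"dz":0,"yaw":0.013,"hand":-0.3},{"dx":-1.4,"dy":-0.9,"dz":0,"yaw":0,"hand":-0.3},{"dx":-2,"dy":-1.2,"dz":0,"yaw":0,"hand":-0.3},{"dx":-2,"dy":-1.2,"dz":0,"yaw":0,"hand":-0.3},{"dx":-2,"dy":-1.2,"dz":0,"yaw":0,"hand":-0.3},{"dx":-2,"dy":-1.2,"dz":0,"yaw":0,"hand":-0.3},{"dx":-2,"dy":-1.2,"dz":0,"yaw":0,"hand":-0.3},{"dx":-1.3,"dy":-1.0,"dz":0,"yaw":0,"hand":-0.3},{"dx":-0.7,"dy":-0.6,"dz":0,"yaw":0,"hand":-0.3},{"dx":0,"dy":0,"dz":0,"yaw":0,"hand":-0.3},{"dx":0,"dy":0,"dz":0,"yaw":0,"hand":-0.3},{"dx":0,"dy":0,"dz":0,"yaw":0,"hand":-0.3}]'; python3 s.py
```

```text
t: 7.15
tcp_pos: [530.6, -89.9, 249.4]
orientation: [-2.077, -2.357, -0.0]
wrist_force: [0.4, -0.3, -0.2]
gripper_width: 55.3
grasp_force: 0.0
t 7.15 tcp [530.6  -89.88 249.43] yang 7.241838526201849 z [-0.  0. -1.] F [ 0.36 -0.34 -0.23] w 55.291305778584125 g 0.0 j [-0.32  0.24 -0.04  1.29  0.    1.13]
```

```bash
python3 -m inch '[{"dx":0.25,"dy":-0.05,"dz":-1,"yaw":0,"hand":-0.3},{"dx":0,"dy":0,"dz":-1.5,"yaw":0,"hand":-0.3},{"dx":0,"dy":0,"dz":-1.5,"yaw":0,"hand":-0.3},{"dx":0,"dy":0,"dz":-1.5,"yaw":0,"hand":-0.3},{"dx":0,"dy":0,"dz":-1.5,"yaw":0,"hand":-0.3},{"dx":0,"dy":0,"dz":-0.5,"yaw":0,"hand":-0.3},{"dx":0,"dy":0,"dz":0,"yaw":0,"hand":-0.3},{"dx":0,"dy":0,"dz":0,"yaw":0,"hand":0.3},{"dx":0,"dy":0,"dz":0,"yaw":0,"hand":0.6},{"dx":0,"dy":0,"dz":0,"yaw":0,"hand":1},{"dx":0,"dy":0,"dz":0,"yaw":0,"hand":1},{"dx":0,"dy":0,"dz":0,"yaw":0,"hand":1},{"dx":0,"dy":0,"dz":0,"yaw":0,"hand":1},{"dx":0,"dy":0,"dz":0,"yaw":0,"hand":1}]' 40
python3 - <<'E'
from s import *
for n in("scene","top"):
    cv2.imwrite(f"pics/{n}2.png",manip.snapshot(n)[:,:,::-1])
a=cv2.imread("pics/scene2.png")[150:300,170:350];b=cv2.imread("pics/top2.png")[165:255,225:380]
a=cv2.resize(a,(576,480));b=cv2.resize(b,(576,120*0+334))
cv2.imwrite("pics/m2.png",cv2.resize(np.vstack([a,b]),None,fx=.73,fy=.73))
E
```

```text
t: 8.32
tcp_pos: [532.5, -90.8, 175.9]
orientation: [2.077, 2.356, -0.0]
wrist_force: [-4.1, -0.2, 6.1]
gripper_width: 15.3
grasp_force: 39.9
t 8.32 tcp [532.54 -90.82 175.88] yang 7.2101017867508865 z [ 0. -0. -1.] F [-4.13 -0.16  6.08] w 15.289716414028673 g 39.90203261375427 j [-0.32  0.28 -0.18  1.12 -0.    1.13]
```

View pics/m2.png

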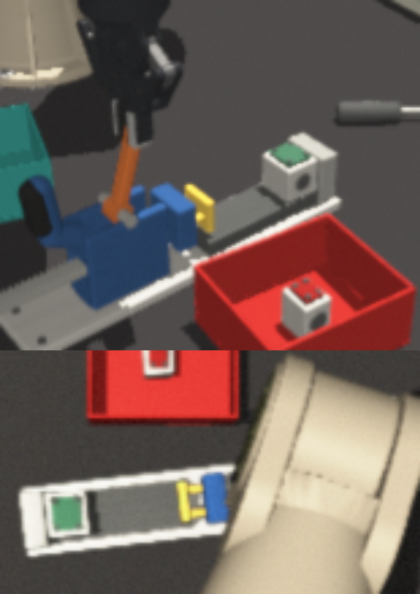

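The gripper holds the trigger at crop (137,130), and the pad and the good housing show clearly from the top (pad front at (178,503), green at (66,512)). First pump.

```bash
python3 -m inch '[{"dx":0.076,"dy":-0.595,"dz":0.16,"yaw":0,"hand":1},{"dx":0.076,"dy":-0.595,"dz":0.12,"yaw":0,"hand":1},{"dx":0.076,"dy":-0.595,"dz":0.07,"yaw":0,"hand":1},{"dx":0.076,"dy":-0.595,"dz":0.04,"yaw":0,"hand":1},{"dx":0.076,"dy":-0.595,"dz":-0.01,"yaw":0,"hand":1},{"dx":0.076,"dy":-0.595,"dz":-0.05,"yaw":0,"hand":1},{"dx":0.076,"dy":-0.595,"dz":-0.09,"yaw":0,"hand":1},{"dx":0.076,"dy":-0.595,"dz":-0.13,"yaw":0,"hand":1},{"dx":0,"dy":0,"dz":0,"yaw":0,"hand":1},{"dx":0,"dy":0,"dz":0,"yaw":0,"hand":1}]'
cat > jaw.py <<'E'
from s import *
O=np.array([525.7,-31.5]);X=np.array([-.1263,.992])
def jaw(tag):
    im=manip.snapshot("top"); cv2.imwrite(f"pics/t{tag}.png",im[:,:,::-1])
    h=cv2.cvtColor(im,cv2.COLOR_RGB2HSV); 
    def edge(lo,hi,z,q,m=100):
        M=cv2.inRange(h,lo,hi); M[:190]=0;M[250:]=0;M[:,:225]=0;M[:,385:]=0
        v,u=np.nonzero(M)
        if len(u)<5: return None
        c=np.array([(atz("top",(a,b),z)[:2]-O)@X for a,b in zip(u,v)]); 
        return len(u),np.percentile(c,q).round(1)
    for nm,lo,hi,z in(("yellow",(22,120,110),(34,255,255),73),("green",(60,70,40),(90,255,255),75),("blue",(105,130,50),(125,255,255),80)):
        print(nm,[edge(lo,hi,z,q) for q in(3,50,97)])
E
python3 -c "
from jaw import *
jaw('a')"
```

```text
t: 9.25
tcp_pos: [538.3, -136.4, 175.9]
orientation: [-2.074, -2.355, -0.005]
wrist_force: [-1.5, 7.0, 3.0]
gripper_width: 15.4
grasp_force: 38.9
t 9.25 tcp [ 538.27 -136.41  175.88] yang 7.260780376761598 z [-0.  0. -1.] F [-1.46  7.04  2.99] w 15.375051942059866 g 38.86742949485779 j [-0.39  0.31 -0.14  1.13  0.    1.05]
yellow [(93, np.float64(11.1)), (93, np.float64(25.4)), (93, np.float64(33.3))]
green [(95, np.float64(113.7)), (95, np.float64(124.9)), (95, np.float64(136.4))]
blue [(270, np.float64(-95.9)), (270, np.float64(-43.5)), (270, np.float64(6.6))]
```

```bash
python3 -m inch '[{"dx":-0.1,"dy":0.793,"dz":0.17,"yaw":0,"hand":1},{"dx":-0.1,"dy":0.793,"dz":0.09,"yaw":0,"hand":1},{"dx":-0.1,"dy":0.793,"dz":0.02,"yaw":0,"hand":1},{"dx":-0.1,"dy":0.793,"dz":-0.06,"yaw":0,"hand":1},{"dx":-0.1,"dy":0.793,"dz":-0.13,"yaw":0,"hand":1},{"dx":-0.1,"dy":0.793,"dz":-0.2,"yaw":0,"hand":1},{"dx":0,"dy":0,"dz":0,"yaw":0,"hand":1},{"dx":0,"dy":0,"dz":0,"yaw":0,"hand":1}]'; python3 -m inch '[{"dx":0.076,"dy":-0.595,"dz":0.16,"yaw":0,"hand":1},{"dx":0.076,"dy":-0.595,"dz":0.12,"yaw":0,"hand":1},{"dx":0.076,"dy":-0.595,"dz":0.07,"yaw":0,"hand":1},{"dx":0.076,"dy":-0.595,"dz":0.04,"yaw":0,"hand":1},{"dx":0.076,"dy":-0.595,"dz":-0.01,"yaw":0,"hand":1},{"dx":0.076,"dy":-0.595,"dz":-0.05,"yaw":0,"hand":1},{"dx":0.076,"dy":-0.595,"dz":-0.09,"yaw":0,"hand":1},{"dx":0.076,"dy":-0.595,"dz":-0.13,"yaw":0,"hand":1},{"dx":0,"dy":0,"dz":0,"yaw":0,"hand":1},{"dx":0,"dy":0,"dz":0,"yaw":0,"hand":1}]'; python3 -c "
from jaw import *
jaw('b')"
```

```text
t: 9.97
tcp_pos: [532.9, -92.9, 176.2]
orientation: [2.075, 2.352, -0.007]
wrist_force: [-4.0, -11.6, 3.6]
gripper_width: 15.0
grasp_force: 39.8
t: 10.8
tcp_pos: [538.2, -135.6, 176.0]
orientation: [-2.073, -2.355, -0.006]
wrist_force: [-3.9, 5.2, 2.6]
gripper_width: 15.0
grasp_force: 38.9
t 10.8 tcp [ 538.22 -135.56  176.  ] yang 7.300734551818665 z [-0.    0.01 -1.  ] F [-3.87  5.21  2.6 ] w 15.017859651553984 g 38.86274814605713 j [-0.39  0.31 -0.14  1.13  0.    1.05]
yellow [(90, np.float64(27.4)), (90, np.float64(41.7)), (90, np.float64(49.2))]
green [(95, np.float64(113.7)), (95, np.float64(124.9)), (95, np.float64(136.4))]
blue [(265, np.float64(-94.3)), (265, np.float64(-42.4)), (265, np.float64(22.7))]
```

```bash
python3 -m inch '[{"dx":-0.1,"dy":0.76,"dz":0.17,"yaw":0,"hand":1},{"dx":-0.1,"dy":0.76,"dz":0.09,"yaw":0,"hand":1},{"dx":-0.1,"dy":0.76,"dz":0.02,"yaw":0,"hand":1},{"dx":-0.1,"dy":0.76,"dz":-0.06,"yaw":0,"hand":1},{"dx":-0.1,"dy":0.76,"dz":-0.12,"yaw":0,"hand":1},{"dx":-0.1,"dy":0.76,"dz":-0.18,"yaw":0,"hand":1},{"dx":0,"dy":0,"dz":0,"yaw":0,"hand":1},{"dx":0,"dy":0,"dz":0,"yaw":0,"hand":1}]'; python3 -m inch '[{"dx":0.082,"dy":-0.645,"dz":0.16,"yaw":0,"hand":1},{"dx":0.082,"dy":-0.645,"dz":0.12,"yaw":0,"hand":1},{"dx":0.082,"dy":-0.645,"dz":0.07,"yaw":0,"hand":1},{"dx":0.082,"dy":-0.645,"dz":0.03,"yaw":0,"hand":1},{"dx":0.082,"dy":-0.645,"dz":-0.03,"yaw":0,"hand":1},{"dx":0.082,"dy":-0.645,"dz":-0.07,"yaw":0,"hand":1},{"dx":0.082,"dy":-0.645,"dz":-0.12,"yaw":0,"hand":1},{"dx":0.06,"dy":-0.5,"dz":-0.13,"yaw":0,"hand":1},{"dx":0,"dy":0,"dz":0,"yaw":0,"hand":1},{"dx":0,"dy":0,"dz":0,"yaw":0,"hand":1}]'; python3 -c "
from jaw import *
jaw('c')"
```

```text
t: 11.52
tcp_pos: [533.2, -95.3, 176.7]
orientation: [2.074, 2.351, -0.008]
wrist_force: [-4.6, -12.9, 2.8]
gripper_width: 15.1
grasp_force: 40.7
t: 12.35
tcp_pos: [538.8, -140.1, 175.5]
orientation: [-2.073, -2.355, -0.006]
wrist_force: [-3.2, 5.7, 1.6]
gripper_width: 14.6
grasp_force: 39.0
t 12.35 tcp [ 538.78 -140.11  175.47] yang 7.294548462079009 z [-0.    0.01 -1.  ] F [-3.16  5.67  1.63] w 14.599074674983857 g 39.0348619222641 j [-0.4   0.31 -0.13  1.13  0.    1.04]
yellow [(86, np.float64(46.3)), (86, np.float64(60.6)), (86, np.float64(67.8))]
green [(95, np.float64(113.7)), (95, np.float64(124.9)), (95, np.float64(136.4))]
blue [(293, np.float64(-101.0)), (293, np.float64(-44.7)), (293, np.float64(41.5))]
```

```bash
python3 -m inch '[{"dx":-0.1,"dy":0.74,"dz":0.2,"yaw":0,"hand":1},{"dx":-0.1,"dy":0.74,"dz":0.1,"yaw":0,"hand":1},{"dx":-0.1,"dy":0.74,"dz":0.03,"yaw":0,"hand":1},{"dx":-0.1,"dy":0.74,"dz":-0.05,"yaw":0,"hand":1},{"dx":-0.1,"dy":0.74,"dz":-0.1,"yaw":0,"hand":1},{"dx":-0.1,"dy":0.74,"dz":-0.12,"yaw":0,"hand":1},{"dx":0,"dy":0,"dz":0,"yaw":0,"hand":1},{"dx":0,"dy":0,"dz":0,"yaw":0,"hand":1}]'; python3 -m inch '[{"dx":0,"dy":0,"dz":0,"yaw":0,"hand":0.3},{"dx":0,"dy":0,"dz":0,"yaw":0,"hand":0.3},{"dx":0,"dy":0,"dz":0,"yaw":0,"hand":0.3},{"dx":0,"dy":0,"dz":0,"yaw":0,"hand":0.3}]'; python3 -c "
from jaw import *
jaw('d'); im=manip.snapshot('scene')[:,:,::-1][150:300,150:350]; cv2.imwrite('pics/d.png',cv2.resize(im,None,fx=4,fy=4,interpolation=cv2.INTER_CUBIC))"
```

```text
t: 13.07
tcp_pos: [533.5, -98.3, 177.5]
orientation: [2.074, 2.355, -0.001]
wrist_force: [-3.9, -2.6, 3.0]
gripper_width: 14.3
grasp_force: 47.4
t: 13.4
tcp_pos: [533.6, -98.0, 176.2]
orientation: [2.076, 2.357, 0.002]
wrist_force: [-0.1, 0.0, -0.3]
gripper_width: 30.0
grasp_force: 0.0
t 13.4 tcp [533.61 -98.04 176.23] yang 7.237530944818792 z [ 0.  0. -1.] F [-0.06  0.04 -0.25] w 29.98981850550348 g 0.0 j [-0.33  0.28 -0.17  1.12  0.    1.11]
yellow [(87, np.float64(46.3)), (87, np.float64(60.5)), (87, np.float64(67.8))]
green [(94, np.float64(113.6)), (94, np.float64(125.0)), (94, np.float64(136.4))]
blue [(151, np.float64(-45.4)), (151, np.float64(31.4)), (151, np.float64(42.1))]
```

View pics/d.png

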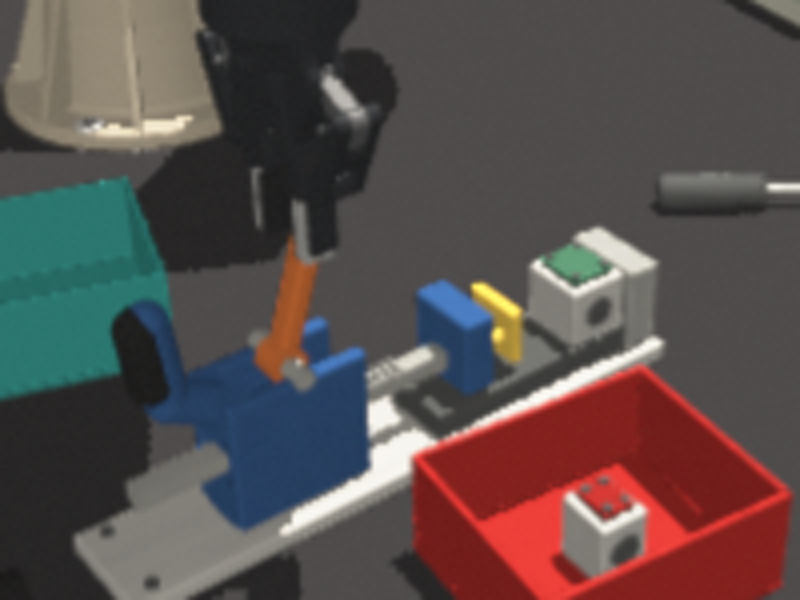

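The paddle has sprung back fully, with the jaw holding at about pad x 68 and the housing undisturbed. I'll re-seat the grip and take a shorter stroke.

```bash
python3 -m inch '[{"dx":-0.08,"dy":0.75,"dz":-0.1,"yaw":0,"hand":0.3},{"dx":0,"dy":0,"dz":0,"yaw":0,"hand":0.3},{"dx":0,"dy":0,"dz":0,"yaw":0,"hand":1},{"dx":0,"dy":0,"dz":0,"yaw":0,"hand":1},{"dx":0,"dy":0,"dz":0,"yaw":0,"hand":1},{"dx":0,"dy":0,"dz":0,"yaw":0,"hand":1},{"dx":0,"dy":0,"dz":0,"yaw":0,"hand":1}]' 60;python3 -m inch '[{"dx":0.076,"dy":-0.595,"dz":0.16,"yaw":0,"hand":1},{"dx":0.076,"dy":-0.595,"dz":0.12,"yaw":0,"hand":1},{"dx":0.076,"dy":-0.595,"dz":0.07,"yaw":0,"hand":1},{"dx":0.076,"dy":-0.595,"dz":0.04,"yaw":0,"hand":1},{"dx":0.076,"dy":-0.595,"dz":-0.01,"yaw":0,"hand":1},{"dx":0.076,"dy":-0.595,"dz":-0.05,"yaw":0,"hand":1},{"dx":0,"dy":0,"dz":0,"yaw":0,"hand":1},{"dx":0,"dy":0,"dz":0,"yaw":0,"hand":1}]'; python3 -c "
from jaw import *
jaw('e')"
```

```text
t: 14.08
tcp_pos: [532.3, -90.6, 175.1]
orientation: [-2.077, -2.357, -0.001]
wrist_force: [-0.2, 2.6, 1.7]
gripper_width: 14.7
grasp_force: 58.7
t: 14.75
tcp_pos: [536.6, -124.6, 177.6]
orientation: [-2.074, -2.355, -0.006]
wrist_force: [0.9, 8.4, -0.7]
gripper_width: 15.1
grasp_force: 58.4
t 14.75 tcp [ 536.63 -124.6   177.61] yang 7.259355108011882 z [-0.    0.01 -1.  ] F [ 0.87  8.39 -0.7 ] w 15.123560389071955 g 58.38531196117401 j [-0.38  0.3  -0.14  1.13  0.    1.07]
yellow [(88, np.float64(59.7)), (88, np.float64(73.4)), (88, np.float64(81.2))]
green [(97, np.float64(113.3)), (97, np.float64(124.9)), (97, np.float64(136.7))]
blue [(259, np.float64(-73.9)), (259, np.float64(35.9)), (259, np.float64(54.7))]
```

```bash
python3 -m inch '[{"dx":-0.074,"dy":0.57,"dz":0.05,"yaw":0,"hand":1},{"dx":-0.074,"dy":0.57,"dz":0.01,"yaw":0,"hand":1},{"dx":-0.074,"dy":0.57,"dz":-0.04,"yaw":0,"hand":1},{"dx":-0.074,"dy":0.57,"dz":-0.07,"yaw":0,"hand":1},{"dx":-0.074,"dy":0.57,"dz":-0.12,"yaw":0,"hand":1},{"dx":-0.074,"dy":0.57,"dz":-0.16,"yaw":0,"hand":1},{"dx":0,"dy":0,"dz":0,"yaw":0,"hand":1},{"dx":0,"dy":0,"dz":0,"yaw":0,"hand":1}]'; python3 -m inch '[{"dx":0.08,"dy":-0.63,"dz":0.16,"yaw":0,"hand":1},{"dx":0.08,"dy":-0.63,"dz":0.12,"yaw":0,"hand":1},{"dx":0.08,"dy":-0.63,"dz":0.07,"yaw":0,"hand":1},{"dx":0.08,"dy":-0.63,"dz":0.04,"yaw":0,"hand":1},{"dx":0.08,"dy":-0.63,"dz":-0.01,"yaw":0,"hand":1},{"dx":0.08,"dy":-0.63,"dz":-0.05,"yaw":0,"hand":1},{"dx":0,"dy":0,"dz":0,"yaw":0,"hand":1},{"dx":0,"dy":0,"dz":0,"yaw":0,"hand":1}]'; python3 -c "
from jaw import *
jaw('f')"
```

```text
t: 15.47
tcp_pos: [532.6, -92.5, 176.0]
orientation: [2.076, 2.356, -0.0]
wrist_force: [-1.9, -2.3, 5.8]
gripper_width: 14.7
grasp_force: 59.7
t: 16.13
tcp_pos: [537.0, -126.9, 177.5]
orientation: [-2.071, -2.354, -0.01]
wrist_force: [1.6, 9.0, -0.4]
gripper_width: 15.0
grasp_force: 58.5
t 16.13 tcp [ 536.97 -126.95  177.49] yang 7.317802231513009 z [-0.    0.01 -1.  ] F [ 1.63  9.04 -0.4 ] w 14.976842608885791 g 58.50990951061249 j [-0.38  0.3  -0.14  1.13  0.01  1.06]
yellow [(94, np.float64(73.1)), (94, np.float64(87.0)), (94, np.float64(94.7))]
green [(95, np.float64(113.7)), (95, np.float64(124.9)), (95, np.float64(136.4))]
blue [(254, np.float64(-73.9)), (254, np.float64(48.4)), (254, np.float64(66.4))]
```

```bash
python3 -m inch '[{"dx":-0.076,"dy":0.6,"dz":0.05,"yaw":0,"hand":1},{"dx":-0.076,"dy":0.6,"dz":0.01,"yaw":0,"hand":1},{"dx":-0.076,"dy":0.6,"dz":-0.04,"yaw":0,"hand":1},{"dx":-0.076,"dy":0.6,"dz":-0.07,"yaw":0,"hand":1},{"dx":-0.076,"dy":0.6,"dz":-0.12,"yaw":0,"hand":1},{"dx":-0.076,"dy":0.6,"dz":-0.16,"yaw":0,"hand":1},{"dx":0,"dy":0,"dz":0,"yaw":0,"hand":1},{"dx":0,"dy":0,"dz":0,"yaw":0,"hand":1}]'; python3 -m inch '[{"dx":0.076,"dy":-0.595,"dz":0.16,"yaw":0,"hand":1},{"dx":0.076,"dy":-0.595,"dz":0.12,"yaw":0,"hand":1},{"dx":0.076,"dy":-0.595,"dz":0.07,"yaw":0,"hand":1},{"dx":0.076,"dy":-0.595,"dz":0.04,"yaw":0,"hand":1},{"dx":0.05,"dy":-0.4,"dz":-0.01,"yaw":0,"hand":1},{"dx":0,"dy":0,"dz":0,"yaw":0,"hand":1},{"dx":0,"dy":0,"dz":0,"yaw":0,"hand":1}]'; python3 -c "
from jaw import *
jaw('g')"; python3 -m inch '[{"dx":0.05,"dy":-0.4,"dz":-0.03,"yaw":0,"hand":1},{"dx":0,"dy":0,"dz":0,"yaw":0,"hand":1},{"dx":0,"dy":0,"dz":0,"yaw":0,"hand":1}]'; python3 -c "
from jaw import *
jaw('h')"
```

```text
t: 16.85
tcp_pos: [532.9, -94.1, 176.3]
orientation: [2.076, 2.356, 0.0]
wrist_force: [-1.9, -3.1, 6.1]
gripper_width: 14.8
grasp_force: 61.3
t: 17.43
tcp_pos: [535.9, -119.0, 178.2]
orientation: [-2.072, -2.355, -0.009]
wrist_force: [1.1, 6.9, -1.2]
gripper_width: 14.6
grasp_force: 58.5
t 17.43 tcp [ 535.94 -119.    178.16] yang 7.317156261261511 z [-0.    0.01 -1.  ] F [ 1.07  6.92 -1.21] w 14.592071102484576 g 58.48776698112488 j [-0.37  0.29 -0.15  1.13  0.01  1.07]
yellow [(97, np.float64(78.7)), (97, np.float64(93.7)), (97, np.float64(101.7))]
green [(96, np.float64(113.3)), (96, np.float64(124.7)), (96, np.float64(136.4))]
blue [(253, np.float64(-74.2)), (253, np.float64(54.6)), (253, np.float64(74.0))]
t: 17.73
tcp_pos: [536.4, -122.6, 177.9]
orientation: [-2.071, -2.355, -0.009]
wrist_force: [0.3, 8.1, 0.1]
gripper_width: 14.8
grasp_force: 58.5
t 17.73 tcp [ 536.39 -122.55  177.91] yang 7.335449327474593 z [-0.    0.01 -1.  ] F [0.26 8.11 0.08] w 14.755655690386083 g 58.48665475845337 j [-0.37  0.3  -0.14  1.13  0.01  1.07]
yellow [(93, np.float64(81.1)), (93, np.float64(94.9)), (93, np.float64(102.7))]
green [(94, np.float64(113.6)), (94, np.float64(125.3)), (94, np.float64(136.7))]
blue [(257, np.float64(-73.9)), (257, np.float64(57.3)), (257, np.float64(76.1))]
```

```bash
python3 -m inch '[{"dx":0.05,"dy":-0.4,"dz":-0.04,"yaw":0,"hand":1},{"dx":0,"dy":0,"dz":0,"yaw":0,"hand":1},{"dx":0,"dy":0,"dz":0,"yaw":0,"hand":1}]'; python3 -c "
from jaw import *
jaw('i')"; python3 -m inch '[{"dx":0.05,"dy":-0.4,"dz":-0.05,"yaw":0,"hand":1},{"dx":0,"dy":0,"dz":0,"yaw":0,"hand":1},{"dx":0,"dy":0,"dz":0,"yaw":0,"hand":1}]'; python3 -c "
from jaw import *
jaw('j')"; python3 -m inch '[{"dx":0.05,"dy":-0.4,"dz":-0.07,"yaw":0,"hand":1},{"dx":0,"dy":0,"dz":0,"yaw":0,"hand":1},{"dx":0,"dy":0,"dz":0,"yaw":0,"hand":1}]'; python3 -c "
from jaw import *
jaw('k')"
```

```text
t: 18.03
tcp_pos: [536.9, -126.2, 177.5]
orientation: [-2.07, -2.354, -0.01]
wrist_force: [2.1, 9.0, 0.6]
gripper_width: 14.9
grasp_force: 58.6
t 18.03 tcp [ 536.86 -126.25  177.49] yang 7.34465174376945 z [-0.    0.01 -1.  ] F [2.07 9.05 0.63] w 14.86794615862017 g 58.57409119606018 j [-0.38  0.3  -0.14  1.13  0.01  1.06]
yellow [(87, np.float64(83.4)), (87, np.float64(96.4)), (87, np.float64(103.0))]
green [(96, np.float64(113.3)), (96, np.float64(124.7)), (96, np.float64(136.4))]
blue [(253, np.float64(-73.9)), (253, np.float64(59.2)), (253, np.float64(77.6))]
t: 18.33
tcp_pos: [537.3, -130.1, 176.9]
orientation: [-2.07, -2.354, -0.01]
wrist_force: [1.7, 9.1, 1.0]
gripper_width: 14.7
grasp_force: 58.5
t 18.33 tcp [ 537.34 -130.06  176.9 ] yang 7.3495010167658625 z [-0.    0.01 -1.  ] F [1.71 9.09 1.01] w 14.715705631987863 g 58.531556725502014 j [-0.39  0.3  -0.14  1.13  0.01  1.06]
yellow [(81, np.float64(84.0)), (81, np.float64(97.3)), (81, np.float64(103.6))]
green [(95, np.float64(114.2)), (95, np.float64(125.8)), (95, np.float64(137.6))]
blue [(254, np.float64(-73.9)), (254, np.float64(60.0)), (254, np.float64(79.1))]
t: 18.63
tcp_pos: [537.8, -134.0, 176.2]
orientation: [-2.07, -2.354, -0.011]
wrist_force: [2.3, 10.0, 1.1]
gripper_width: 14.6
grasp_force: 58.4
t 18.63 tcp [ 537.81 -134.    176.19] yang 7.333962430035475 z [-0.    0.01 -1.  ] F [2.35 9.97 1.06] w 14.607954295363953 g 58.40122997760773 j [-0.39  0.31 -0.14  1.13  0.01  1.05]
yellow [(83, np.float64(86.5)), (83, np.float64(99.0)), (83, np.float64(105.5))]
green [(95, np.float64(115.1)), (95, np.float64(126.9)), (95, np.float64(138.5))]
blue [(270, np.float64(-93.8)), (270, np.float64(-41.8)), (270, np.float64(81.2))]
```

The housing has slid about 2 mm up against the fixed jaw and the pad is just starting to compress, near the end of this stroke. I'll return, re-seat the grip and make the pressing stroke with full range available.

```bash
python3 -m inch '[{"dx":-0.08,"dy":0.65,"dz":0.09,"yaw":0,"hand":1},{"dx":-0.08,"dy":0.65,"dz":0.04,"yaw":0,"hand":1},{"dx":-0.08,"dy":0.65,"dz":0,"yaw":0,"hand":1},{"dx":-0.08,"dy":0.65,"dz":-0.05,"yaw":0,"hand":1},{"dx":-0.08,"dy":0.65,"dz":-0.1,"yaw":0,"hand":1},{"dx":-0.08,"dy":0.65,"dz":-0.13,"yaw":0,"hand":1},{"dx":0,"dy":0,"dz":0,"yaw":0,"hand":1},{"dx":0,"dy":0,"dz":0,"yaw":0,"hand":0.3},{"dx":0,"dy":0,"dz":0,"yaw":0,"hand":0.3},{"dx":0,"dy":0,"dz":0,"yaw":0,"hand":0.3}]'; python3 -c "
from jaw import *
jaw('l')"
```

```text
t: 19.52
tcp_pos: [533.2, -98.4, 175.3]
orientation: [-2.076, -2.356, -0.001]
wrist_force: [0.1, -0.3, 0.9]
gripper_width: 29.8
grasp_force: 0.0
t 19.52 tcp [533.23 -98.4  175.31] yang 7.232922671380914 z [-0.  0. -1.] F [ 0.1  -0.29  0.95] w 29.777747758455185 g 0.0 j [-0.33  0.28 -0.17  1.12  0.    1.11]
yellow [(84, np.float64(86.4)), (84, np.float64(99.0)), (84, np.float64(105.7))]
green [(97, np.float64(114.9)), (97, np.float64(126.9)), (97, np.float64(138.7))]
blue [(151, np.float64(-46.9)), (151, np.float64(70.5)), (151, np.float64(81.7))]
```

```bash
python3 -m inch '[{"dx":-0.06,"dy":0.77,"dz":0,"yaw":0,"hand":0.3},{"dx":0,"dy":0,"dz":0,"yaw":0,"hand":0.3},{"dx":0,"dy":0,"dz":0,"yaw":0,"hand":1},{"dx":0,"dy":0,"dz":0,"yaw":0,"hand":1},{"dx":0,"dy":0,"dz":0,"yaw":0,"hand":1},{"dx":0,"dy":0,"dz":0,"yaw":0,"hand":1},{"dx":0,"dy":0,"dz":0,"yaw":0,"hand":1}]' 60;python3 -m inch '[{"dx":0.076,"dy":-0.595,"dz":0.16,"yaw":0,"hand":1},{"dx":0.076,"dy":-0.595,"dz":0.12,"yaw":0,"hand":1},{"dx":0,"dy":0,"dz":0,"yaw":0,"hand":1},{"dx":0,"dy":0,"dz":0,"yaw":0,"hand":1}]'; python3 -c "
from jaw import *
jaw('m')"; python3 -m inch '[{"dx":0.05,"dy":-0.4,"dz":0.05,"yaw":0,"hand":1},{"dx":0,"dy":0,"dz":0,"yaw":0,"hand":1},{"dx":0,"dy":0,"dz":0,"yaw":0,"hand":1}]'; python3 -c "
from jaw import *
jaw('n')"; python3 -m inch '[{"dx":0.05,"dy":-0.4,"dz":0.03,"yaw":0,"hand":1},{"dx":0,"dy":0,"dz":0,"yaw":0,"hand":1},{"dx":0,"dy":0,"dz":0,"yaw":0,"hand":1}]'; python3 -c "
from jaw import *
jaw('o')"
```

```text
t: 20.15
tcp_pos: [532.5, -90.9, 175.5]
orientation: [-2.076, -2.356, -0.0]
wrist_force: [-3.4, 1.8, 3.1]
gripper_width: 14.7
grasp_force: 59.0
t: 20.48
tcp_pos: [533.6, -100.6, 177.3]
orientation: [-2.072, -2.354, -0.006]
wrist_force: [-0.8, 9.6, -0.4]
gripper_width: 15.0
grasp_force: 58.8
t 20.48 tcp [ 533.64 -100.55  177.35] yang 7.304611560292804 z [-0.    0.01 -1.  ] F [-0.77  9.58 -0.41] w 15.002346435480458 g 58.80014419555664 j [-0.34  0.28 -0.16  1.13  0.01  1.11]
yellow [(71, np.float64(89.3)), (71, np.float64(99.4)), (71, np.float64(105.6))]
green [(97, np.float64(114.9)), (97, np.float64(126.9)), (97, np.float64(138.7))]
blue [(166, np.float64(-50.9)), (166, np.float64(73.8)), (166, np.float64(85.7))]
t: 20.78
tcp_pos: [534.0, -103.7, 177.7]
orientation: [-2.07, -2.354, -0.008]
wrist_force: [-2.3, 11.1, 0.6]
gripper_width: 14.9
grasp_force: 58.7
t 20.78 tcp [ 534.   -103.69  177.71] yang 7.342784483864572 z [-0.    0.01 -1.  ] F [-2.26 11.07  0.56] w 14.906169956152645 g 58.66725146770477 j [-0.34  0.29 -0.16  1.13  0.01  1.1 ]
yellow [(66, np.float64(91.7)), (66, np.float64(100.1)), (66, np.float64(105.8))]
green [(97, np.float64(114.6)), (97, np.float64(126.7)), (97, np.float64(138.5))]
blue [(187, np.float64(-55.4)), (187, np.float64(73.3)), (187, np.float64(87.0))]
t: 21.08
tcp_pos: [534.5, -107.5, 178.0]
orientation: [-2.07, -2.354, -0.008]
wrist_force: [-2.1, 13.2, 0.5]
gripper_width: 15.1
grasp_force: 58.5
t 21.08 tcp [ 534.52 -107.5   178.01] yang 7.351674585830076 z [-0.    0.01 -1.  ] F [-2.05 13.15  0.53] w 15.10702746678453 g 58.50095272064209 j [-0.35  0.29 -0.16  1.13  0.01  1.09]
yellow [(65, np.float64(91.9)), (65, np.float64(100.2)), (65, np.float64(105.8))]
green [(96, np.float64(114.9)), (96, np.float64(126.8)), (96, np.float64(138.5))]
blue [(204, np.float64(-60.5)), (204, np.float64(73.5)), (204, np.float64(88.3))]
```

```bash
cat > sub.py <<'E'
from h import *
O=np.array([525.7,-31.5]);X=np.array([-.1263,.992]);Y=np.array([-.992,-.1263])
def prof(im,z,xs,ys):
    uv=np.array([[proj("top",[*(O+X*x+Y*y),z]) for x in xs] for y in ys],np.float32)
    return cv2.remap(im.astype(np.float32),uv[...,0],uv[...,1],cv2.INTER_LINEAR).mean(0)
xs=np.arange(-10,125,.5)
def meas(f):
    im=cv2.imread(f); p=prof(im,80,xs,np.arange(-18,19,3)); b=np.clip(p[:,0]-p[:,2]-25,0,None)
    i=int(np.argmax(np.convolve(b,np.ones(44),'same'))); w=np.abs(xs-xs[i])<16; cb=(b*xs)[w].sum()/b[w].sum()
    q=prof(im,73,xs,np.arange(-15,16,3)); y=np.clip(np.minimum(q[:,1],q[:,2])-q[:,0],0,None)
    k=len(y)-1-np.argmax((y[::-1]>.5*y.max())); fy=xs[k]+.5*(y[k]-.5*y.max())/(y[k]-y[k+1])
    return cb,fy,fy-cb
if __name__=="__main__":
    for c in "bcdefghijklmno": print(c,np.round(meas(f"pics/t{c}.png"),1))
E
python3 sub.py
```

```text
Traceback (most recent call last):
  File "sub.py", line 14, in <module>
    for c in "bcdefghijklmno": print(c,np.round(meas(f"pics/t{c}.png"),1))
                                                ~~~~^^^^^^^^^^^^^^^^^^
  File "sub.py", line 8, in meas
    im=cv2.imread(f); p=prof(im,80,xs,np.arange(-18,19,3)); b=np.clip(p[:,0]-p[:,2]-25,0,None)
                        ~~~~^^^^^^^^^^^^^^^^^^^^^^^^^^^^^^
  File "sub.py", line 4, in prof
    uv=np.array([[proj("top",[*(O+X*x+Y*y),z]) for x in xs] for y in ys],np.float32)
                  ~~~~^^^^^^^^^^^^^^^^^^^^^^^^
  File "h.py", line 20, in proj
    c,k,d,p,R=K(n); y=R.T@(np.array(X,float)-p); y=np.array([[y[0],-y[1],-y[2]]])
              ~^^^
  File "h.py", line 4, in K
    c=manip.get_calibration(n); f=210/np.tan(np.radians(c["fov_y"])/2)
ValueError: time passes only in moves, steps and waits
```

```bash
sed -i 's/^def K(n):/from functools import lru_cache\n@lru_cache\ndef K(n):/' h.py; python3 sub.py
```

```text
b [14.2 50.2 36. ]
c [32.9 69.  36.1]
d [32.9 69.  36.1]
e [46.1 82.4 36.2]
f [58.5 95.1 36.7]
g [ 65.9 102.2  36.3]
h [ 67.4 103.7  36.3]
i [ 69.2 104.6  35.5]
j [ 70.8 105.6  34.8]
k [ 72.6 107.   34.4]
l [ 72.4 107.   34.6]
m [ 76.7 107.   30.3]
n [ 77.8 107.   29.2]
o [ 79.2 107.   27.8]
```

Sub-pixel tracking gives a free offset of 36.3 mm and 27.8 mm now, so the pad is pushed in about 8.5 mm. I'll let it settle and confirm it stays there.

```bash
python3 -m inch '[{"dx":0,"dy":0,"dz":0,"yaw":0,"hand":1},{"dx":0,"dy":0,"dz":0,"yaw":0,"hand":1},{"dx":0,"dy":0,"dz":0,"yaw":0,"hand":1},{"dx":0,"dy":0,"dz":0,"yaw":0,"hand":1},{"dx":0,"dy":0,"dz":0,"yaw":0,"hand":1},{"dx":0,"dy":0,"dz":0,"yaw":0,"hand":1},{"dx":0,"dy":0,"dz":0,"yaw":0,"hand":1},{"dx":0,"dy":0,"dz":0,"yaw":0,"hand":1},{"dx":0,"dy":0,"dz":0,"yaw":0,"hand":1},{"dx":0,"dy":0,"dz":0,"yaw":0,"hand":1},{"dx":0,"dy":0,"dz":0,"yaw":0,"hand":1},{"dx":0,"dy":0,"dz":0,"yaw":0,"hand":1}]'; python3 -c "
from sub import *
cv2.imwrite('pics/tp.png',manip.snapshot('top')[:,:,::-1]); print(meas('pics/tp.png'))
im=manip.snapshot('scene')[:,:,::-1][150:300,150:350]; cv2.imwrite('pics/p.png',cv2.resize(im,None,fx=4,fy=4,interpolation=cv2.INTER_CUBIC))"
```

```text
t: 22.13
tcp_pos: [534.5, -107.4, 178.0]
orientation: [-2.07, -2.354, -0.008]
wrist_force: [-1.3, 12.9, 0.5]
gripper_width: 14.7
grasp_force: 58.5
(np.float64(79.21814978832026), np.float64(107.03021356463432), np.float64(27.812063776314062))
```

View pics/p.png

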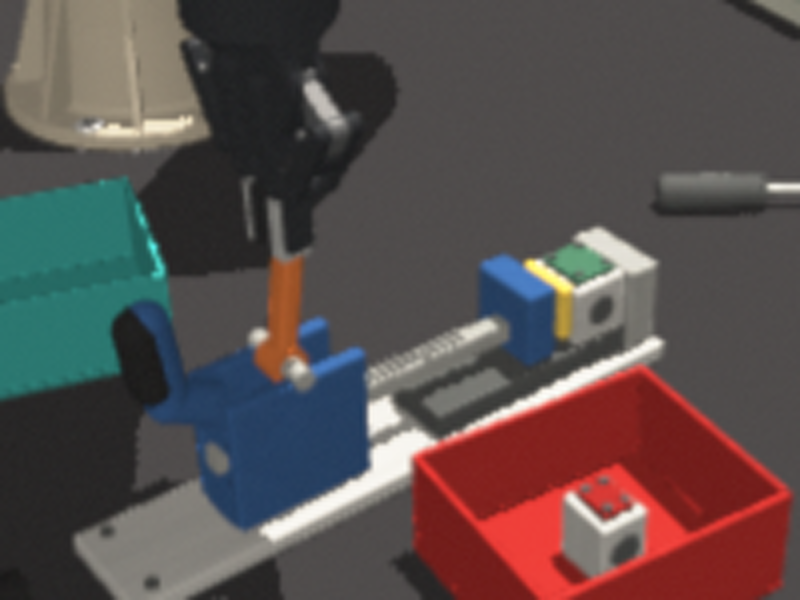

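The picture shows the green housing (575,280) pressed between the yellow pad (550,295) and the steel jaw, the trigger held, and the reject in the red box (605,520). The reading is steady.

```bash
python3 -c "
from rig import manip
print(manip.finish_job())"
```

```text
the job is handed in; nothing more can be done
None
```

The job is handed in: the reject is in the red box, the green-topped housing is pressed against the steel jaw with the pad in about 8.5 of its 16 mm (measured from the top camera), and the gripper still holds the trigger squeezed.

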